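Hang the long temperature probe in the two-ring stand

ROBOT

A 7-joint arm with a two-finger parallel gripper is mounted at the origin on a cart in front of the work surface, level with it; the furniture and walls round the work are solid. World frame = base frame: x ahead of the robot, y to its left, z up, the work surface at z = 0. Lengths are in m, angles in degrees, forces in N, time in s.
With the tool pointing down it reaches from about 0.425 to 0.875 m from the base axis. Payload 4.7 kg.
Tool frame: the origin (TCP) lies midway between the tips of the shut fingers; the grasp point (between the pads) lies 19 mm behind it (env.grip_depth is the distance from the TCP to the grasp point, in m); z points along the fingers, y is the line along which they close (so a half turn about z gives the same grasp; the last joint's range is limited). The gripper opens to 87 mm and grips with 3 to 60 N. Pads are 19 mm wide; open, the fingers measure 117 mm over their backs; the gripper's body (75 mm by 190 mm) begins 51 mm behind the grasp point.
Start: joints at [70.25, 18.392, -4.016, 83.108, 1.295, 78.541, -3.26], TCP at [0.228, -0.609, 0.223] pointing down, gripper open.
Joint ranges: [-163.93, 163.93], [-17.29, 119.83], [-79.2, 71.16], [3.27, 140.29], [-89.18, 269.18], [5.43, 117.66], [-154.24, 154.24]. Speed limits (degrees/s): [147.25, 147.25, 180, 180, 180, 180, 180].

INTERFACE

Orientations are given as [roll, pitch, yaw] about the fixed x, y, z axes, in that order (R = Rz(yaw) Ry(pitch) Rx(roll)).
In Python, from cell import get_obs, optics, env, nets gives the robot as it stands.
- The arm moves only by the shell command python3 -m creep 'ROWS' [FORCE]. ROWS is JSON, a list of rows, each an object of numbers: "wx", "wy", "wz": the turn, a rotation vector about the tool's x, y, z in degrees; "tx", "ty", "tz": the shift along the tool's x, y, z in mm; "gripper": the opening, from -1 (shut) to 1 (fully open). A call has 1 to 5 rows; each row is the pose to reach, as a shift and turn from the pose commanded when the call began, along the tool's axes at that moment; what a row does not reach only later rows make up. A row lasts 1/12 s, in which the tool goes at most 41.7 mm and 7.16 degrees, less where a joint would pass 70% of its speed; a pose out of reach is approached as far as the arm can. A call with a gripper value outside its range is refused whole. The fingers move at their own pace and stop on an object; FORCE is the grip in N (left out, the last holds). Time passes only in rows, so rows that repeat a pose let the fingers close. It gives the time, the measured TCP pose, the force, the opening and the grip force at its end, in the units of the state.
- get_obs(): the state, without advancing time (a new reading comes with each control period).
- optics.read_camera(name): name is "scene" or "top" or "wrist"; returns (picture, depth): 480x640x3 uint8, red, green, blue; 480x640 float32, m along the optical axis (not along the pixel's ray), 0 where there is no reading.
- optics.camera_info(name): a dict with "fovy" (degrees; the focal length in pixels is half the picture's height over the tangent of half this angle, whatever the lens; pixels are square), "cx", "cy" (the principal point, pixels), "R" (3x3) and "t" (3): a world point X has camera coordinates R X + t; the wrist camera has in their place "tool_from_camera" (4x4, takes a point from camera to tool coordinates, whose origin is the TCP and whose axes are the flange's). Camera axes: x right, y down, z forward; pixel columns grow to the right and rows downward; lengths in m; the calibration is good to about 2 mm. The wrist camera is an equidistant fisheye: a pixel r from the principal point sees the ray r / f radians off the axis. A picture is of the moment at which its call begins: read the wrist's pose just before it. camera_info takes no time and is no camera call.
- env.sign_off(): hands the job in; it is judged then, once.
Trained networks look in the newest picture that a camera, given by its name, has taken for a name from the list of things; names that differ only in an ending like _2 or _b are one class to them, and where a whole thing is asked for, a point or a joint stands for the part that bears it (a point fixed in the world has none). Each returns a list of dicts, best first, with "confidence" (0 to 1); they miss things now and then, are a little off and sometimes report something else, mostly with a low value. They report only what shows in the picture. A call takes as long as a camera call. They do not tell look-alikes from the thing itself.
- nets.look_for(query, camera): "point" ([x, y, z] in m, in world coordinates, good to about 4 mm: the middle of the surface that is visible of it).
- nets.place_of(query, camera): "point" ([x, y, z] in m, in world coordinates, good to about 4 mm: a listed point, or the origin of a listed thing).
The state is a dict: "time_s": time; "qpos": joint angles; "joint_velocities": joint speeds; "effort": joint torques, N m; "tool_pos": TCP position; "tool_rot": TCP orientation; "force": force on the tool from outside, world axes, zero at the start; "wrist_torque": the same for the moment, N m; "grip_width": finger opening in m; "grasp_force": force on a finger pad.
Only numpy, scipy, OpenCV 4.12 (cv2) and the standard library are available. Lean on these libraries where they do the work, as an engineer would, in place of code of your own. Each camera call takes 0.05 s, during which the arm holds its last target. There are 200 camera calls.

TASK

Take the long temperature probe out of the holder and hang it in the two-ring stand: shaft down through the upper ring and then the lower ring, lowered by hand (not dropped) until its collar rests flat on the upper ring, then let go. Leave the short probe where it is in the holder, and do not disturb the beaker.

Things in the scene. Friction and masses are not known exactly. Their poses are not given: they have to be found in the camera images.
- long_probe: Long temperature probe, upright (lean up to 3 deg) in a socket of the grey holder block, the taller of the two probes there: collar 42 mm above the block. From below: steel shaft 10 mm diameter, 84 mm long; white collar disc 46 mm diameter, 6 mm thick; white round grip head 24 mm diameter, 50 mm tall. 140 mm overall, about 60 g. Origin: centre of the shaft's lower tip; z up along the shaft.
- long_probe_grip (a point): Centre of the long probe's grip head, half-way up the head: 115 mm above the tip, 31 mm above the collar's underside, 118 mm above the desk as found. z up along the shaft. Grasp here from above, any yaw.
- short_probe_grip (a point): Centre of the grip head of the short probe, to be left alone: same head and collar, but a 40 mm shaft, collar right on the block, head top 101 mm above the desk. The holder block (60 x 150 x 45 mm, fixed to the desk) has two sockets 85 mm apart and 42 mm deep, so the long probe must rise 42 mm to be free. Which probe is in which socket varies.
- upper_ring (a point): Centre of the upper ring's hole at the ring's top face, 100 mm above the desk; z up. Both rings of the stand (fixed to the desk) are level steel rings, 54 mm outside, 30 mm hole, 8 mm thick, one straight above the other. x points to the stand's post, 60 mm off, 12 mm thick, top 106 mm above the desk: nothing of the stand is higher than the seated probe's collar.
- lower_ring (a point): Centre of the lower ring's hole at the ring's top face, 53 mm above the desk, 47 mm straight below upper_ring; z up. Under it an open dish stands on the stand's base plate (130 x 100 x 8 mm); the seated probe's tip hangs 16 mm above the desk, just clear of the dish's floor.
- beaker: Clear empty beaker, 45 mm diameter, 57 mm tall, loose on the desk between stand and holder, a bystander. Origin: centre of its underside; z up.
There are look-alikes about, which are no part of the job. Leave any yellow look-alike of the long_probe alone.

How it is judged:
By the outcome, as a careful person would: the job done as asked, in the order asked, and still so for the second after the job is handed in, with the robot touching nothing.
It also fails if it takes over 40 s, if anything falls off the work surface, if the arm or the gripper's body presses on something with over 40 N, if the wrist force passes 120 N, or if a joint passes its speed limit or range.

## Working session

There is one attempt and no reset: what is moved stays moved. The work goes in short steps, Python scripts to look and compute and a shell command to move; the robot and the scene stay as the last step left them, time stands still between calls to the robot, and variables do not carry over. Pictures are saved under pics/ and viewed, at most 10 in all, crops included, and the job is handed in when it is done.

```bash
mkdir -p pics; python3 - <<'E'
from cell import get_obs, optics, env, nets
import cv2,numpy as np
o=get_obs();print({k:np.round(o[k],3) for k in('time_s','tool_pos','tool_rot','force','grip_width')},env.grip_depth)
ims=[]
for c in("scene","top"):
    p,d=optics.read_camera(c);cv2.imwrite(f"pics/{c}0.png",p[:,:,::-1])
    for q in("long_probe_grip","short_probe_grip","upper_ring","lower_ring","beaker"):
        print(c,q,[(np.round(r["point"],3).tolist(),round(r["confidence"],2)) for r in nets.place_of(q,c)][:4])
E
```

```text
{'time_s': np.float64(0.0), 'tool_pos': array([ 0.228, -0.608,  0.221]), 'tool_rot': array([-1.79889e+02,  5.00000e-03,  2.05610e+01]), 'force': array([-0.29 ,  0.118,  1.063]), 'grip_width': np.float64(0.087)} 0.0187
scene long_probe_grip [([0.52, -0.22, 0.12], 0.69), ([0.61, -0.264, 0.117], 0.58)]
scene short_probe_grip [([0.519, -0.221, 0.121], 0.72), ([0.518, -0.304, 0.075], 0.65)]
scene upper_ring [([0.508, 0.097, 0.1], 0.76)]
scene lower_ring [([0.51, 0.097, 0.049], 0.74)]
scene beaker [([0.617, -0.094, -0.0], 0.93)]
top long_probe_grip [([0.52, -0.224, 0.119], 0.94), ([0.604, -0.266, 0.111], 0.76)]
top short_probe_grip [([0.517, -0.308, 0.075], 0.78)]
top upper_ring [([0.509, 0.096, 0.102], 0.74)]
top lower_ring [([0.509, 0.101, 0.059], 0.63)]
top beaker [([0.617, -0.096, 0.001], 0.78)]
```

View pics/scene0.png

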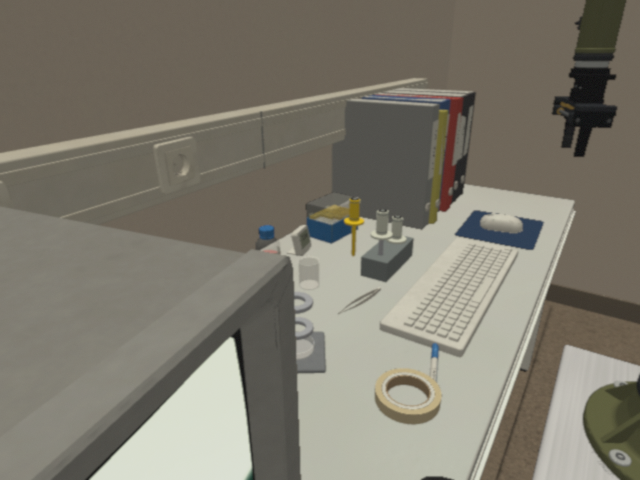

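View pics/top0.png

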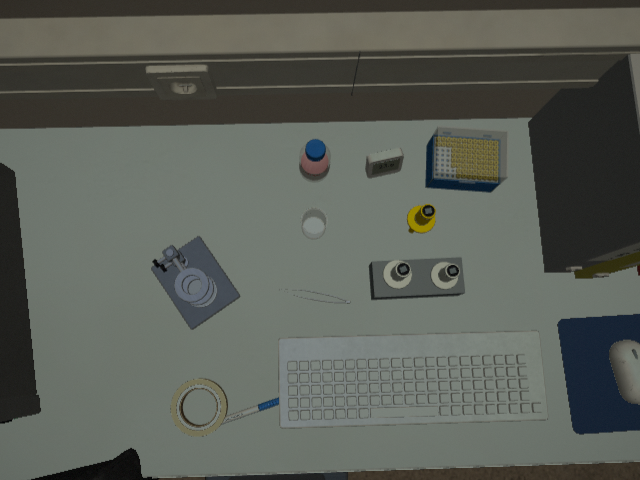

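The long probe is at about (0.52, -0.222): top view (402,270), with the short probe at (447,272), the yellow look-alike at (425,213), the rings at (193,287) and the beaker at (314,223). I'll move to hover over the long probe.

```bash
python3 -m creep '[{"tx":27,"ty":-17,"gripper":0.5},{"tx":54,"ty":-34,"gripper":0.5},{"tx":81,"ty":-52,"gripper":0.5},{"tx":108,"ty":-69,"gripper":0.5},{"tx":136,"ty":-86,"gripper":0.5}]' 20
python3 -m creep '[{"tx":27,"ty":-17},{"tx":54,"ty":-34},{"tx":81,"ty":-52},{"tx":108,"ty":-69},{"tx":136,"ty":-86}]'
python3 -m creep '[{"tx":27,"ty":-17,"wz":6},{"tx":54,"ty":-34,"wz":12},{"tx":81,"ty":-52,"wz":18},{"tx":108,"ty":-69,"wz":24},{"tx":136,"ty":-86,"wz":30}]'
python3 -m creep '[{"wz":6},{"wz":12},{"wz":18},{"wz":24},{"wz":30}]'
```

```text
validation failed for argument at $[0]...
validation failed for argument at $[0]...
validation failed for argument at $[0]...
validation failed for argument at $[0]...
```

```bash
cat >h.py <<'E'
from cell import get_obs, optics, env, nets
import cv2,numpy as np
from scipy.spatial.transform import Rotation as Ro
def pose():
    o=get_obs();return np.array(o["tool_pos"]),Ro.from_euler("xyz",o["tool_rot"],degrees=True).as_matrix(),o
def place(q,c):
    for r in nets.place_of(q,c)[:3]: print(c,q,np.round(r["point"],4),round(r["confidence"],2))
def totool(w):
    p,R,_=pose();return np.round(R.T@(np.array(w)-p)*1000,1)
def shot(c,n):
    p,d=optics.read_camera(c);cv2.imwrite(f"pics/{n}.png",p[:,:,::-1]);return p,d
E
python3 - <<'E'
from h import *
p,R,o=pose();print(o["time_s"],p,o["tool_rot"],o["grip_width"])
shot("wrist","w1")
for q in("long_probe_grip","short_probe_grip"):place(q,"wrist")
E
```

```text
0.6 [ 0.22821331 -0.60861641  0.22256485] [1.79998970e+02 2.40560181e-03 2.05565167e+01] 0.08714319933071522
```

View pics/w1.png

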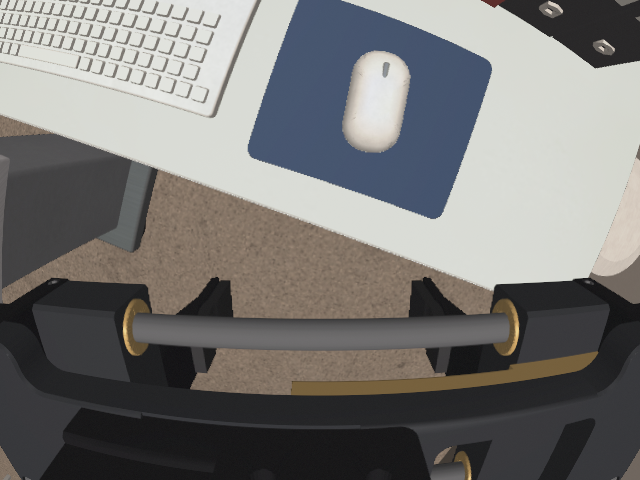

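The wrist picture shows the arm still at its start, over the mouse at (375,100): the calls were refused. The rows probably need every key, so I'll test one.

```bash
python3 -m creep '[{"wx":0,"wy":0,"wz":0,"tx":27,"ty":-17,"tz":0,"gripper":0.5},{"wx":0,"wy":0,"wz":0,"tx":54,"ty":-34,"tz":0,"gripper":0.5},{"wx":0,"wy":0,"wz":0,"tx":81,"ty":-52,"tz":0,"gripper":0.5},{"wx":0,"wy":0,"wz":0,"tx":108,"ty":-69,"tz":0,"gripper":0.5},{"wx":0,"wy":0,"wz":0,"tx":136,"ty":-86,"tz":0,"gripper":0.5}]' 20
```

```text
time_s: 1.17
tool_pos: [0.3259, -0.4792, 0.2227]
tool_rot: [180.0, 0.0, 20.5]
force: [1.1, 0.1, -1.0]
grip_width: 0.0669
grasp_force: 0.0
```

```bash
python3 -m creep '[{"wx":0,"wy":0,"wz":0,"tx":27,"ty":-17,"tz":0,"gripper":0.5},{"wx":0,"wy":0,"wz":0,"tx":54,"ty":-34,"tz":0,"gripper":0.5},{"wx":0,"wy":0,"wz":0,"tx":81,"ty":-52,"tz":0,"gripper":0.5},{"wx":0,"wy":0,"wz":0,"tx":108,"ty":-69,"tz":0,"gripper":0.5},{"wx":0,"wy":0,"wz":0,"tx":136,"ty":-86,"tz":0,"gripper":0.5}]'
python3 -m creep '[{"wx":0,"wy":0,"wz":6,"tx":27,"ty":-17,"tz":0,"gripper":0.5},{"wx":0,"wy":0,"wz":12,"tx":54,"ty":-34,"tz":0,"gripper":0.5},{"wx":0,"wy":0,"wz":18,"tx":81,"ty":-52,"tz":0,"gripper":0.5},{"wx":0,"wy":0,"wz":24,"tx":108,"ty":-69,"tz":0,"gripper":0.5},{"wx":0,"wy":0,"wz":30,"tx":136,"ty":-86,"tz":0,"gripper":0.5}]'
python3 -m creep '[{"wx":0,"wy":0,"wz":6,"tx":0,"ty":0,"tz":0,"gripper":0.5},{"wx":0,"wy":0,"wz":12,"tx":0,"ty":0,"tz":0,"gripper":0.5},{"wx":0,"wy":0,"wz":18,"tx":0,"ty":0,"tz":0,"gripper":0.5},{"wx":0,"wy":0,"wz":24,"tx":0,"ty":0,"tz":0,"gripper":0.5},{"wx":0,"wy":0,"wz":30,"tx":0,"ty":0,"tz":0,"gripper":0.5}]'
python3 - <<'E'
from h import *
p,R,o=pose();print(o["time_s"],p,o["tool_rot"],o["grip_width"])
shot("wrist","w2")
for q in("long_probe_grip","short_probe_grip"):place(q,"wrist")
E
```

```text
time_s: 1.58
tool_pos: [0.4231, -0.3509, 0.2229]
tool_rot: [180.0, 0.0, 20.5]
force: [0.1, -0.1, -0.3]
grip_width: 0.0656
grasp_force: 0.0
time_s: 2.0
tool_pos: [0.5203, -0.2226, 0.2229]
tool_rot: [180.0, -0.0, -9.8]
force: [1.0, -0.4, 0.4]
grip_width: 0.065
grasp_force: 0.0
time_s: 2.42
tool_pos: [0.5197, -0.2237, 0.2226]
tool_rot: [180.0, -0.0, -39.7]
force: [-0.1, 0.1, -0.1]
grip_width: 0.0655
grasp_force: 0.0
2.4167 [ 0.51969798 -0.22368682  0.22261476] [ 1.79992372e+02 -1.13349952e-02 -3.97214795e+01] 0.06546073063904877
wrist short_probe_grip [ 0.5167 -0.3061  0.0763] 0.83
```

View pics/w2.png

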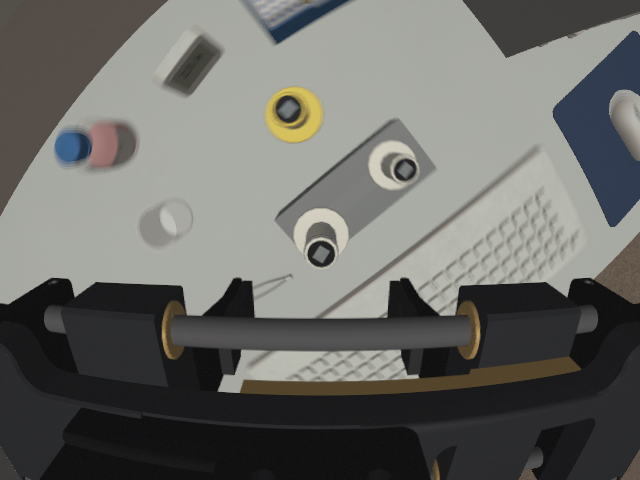

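The long probe's head top is at (321,253) and its collar at about (321,236), centred between the fingers. The short probe is at (404,168) and the yellow one at (289,110). I'll turn these pixels into positions.

```bash
cat >>h.py <<'E'
def ray(u,v):
    i=optics.camera_info("wrist");f=240/np.tan(np.radians(i["fovy"]/2));T=np.array(i["tool_from_camera"])
    a=np.array([u-i["cx"],v-i["cy"]]);r=np.hypot(*a);th=r/f
    d=np.r_[a/max(r,1e-9)*np.sin(th),np.cos(th)]
    p,R,_=pose();return p+R@T[:3,3],R@T[:3,:3]@d
def atz(u,v,z):
    c,d=ray(u,v);return c+d*(z-c[2])/d[2]
E
python3 - <<'E'
from h import *
print(atz(321,253,.143),atz(321,236,.093),totool(atz(321,253,.143)))
p=cv2.imread("pics/w2.png");hsv=cv2.cvtColor(p,cv2.COLOR_BGR2HSV)
print(p[225,310],p[236,298],p[230,288],p[240,321])
c=cv2.resize(p[190:280,270:380],None,fx=6,fy=6,interpolation=cv2.INTER_CUBIC);cv2.imwrite("pics/c2.png",c)
E
```

```text
[ 0.51772156 -0.22188131  0.143     ] [ 0.51675012 -0.22115811  0.093     ] [-2.7 -0.2 79.7]
[189 203 208] [188 202 206] [122 124 122] [138 148 151]
```

View pics/c2.png

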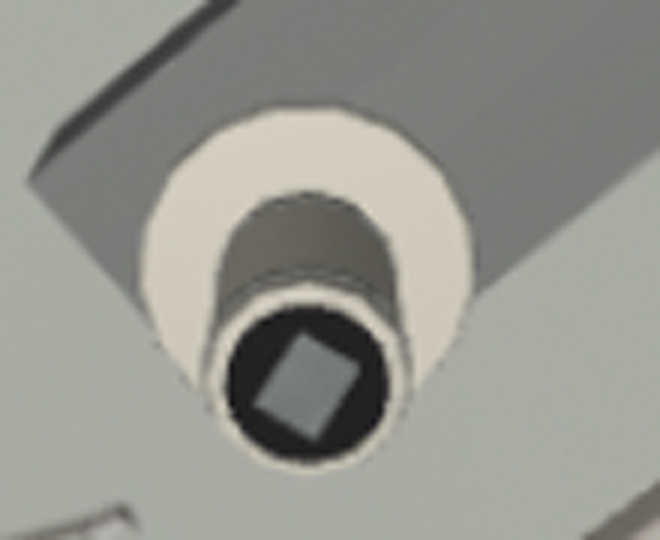

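```bash
python3 -m creep '[{"wx":0,"wy":0,"wz":0,"tx":-2,"ty":0,"tz":20,"gripper":0.5},{"wx":0,"wy":0,"wz":0,"tx":-2,"ty":0,"tz":40,"gripper":0.5},{"wx":0,"wy":0,"wz":0,"tx":-2,"ty":0,"tz":60,"gripper":0.5},{"wx":0,"wy":0,"wz":0,"tx":-2,"ty":0,"tz":75,"gripper":0.5},{"wx":0,"wy":0,"wz":0,"tx":-2,"ty":0,"tz":85,"gripper":0.5}]' 25
python3 -m creep '[{"wx":0,"wy":0,"wz":0,"tx":0,"ty":0,"tz":9,"gripper":0.5},{"wx":0,"wy":0,"wz":0,"tx":0,"ty":0,"tz":18,"gripper":0.5},{"wx":0,"wy":0,"wz":0,"tx":0,"ty":0,"tz":27,"gripper":0.5},{"wx":0,"wy":0,"wz":0,"tx":0,"ty":0,"tz":37,"gripper":0.5},{"wx":0,"wy":0,"wz":0,"tx":0,"ty":0,"tz":37,"gripper":0.5}]'
python3 -m creep '[{"wx":0,"wy":0,"wz":0,"tx":0,"ty":0,"tz":0,"gripper":0},{"wx":0,"wy":0,"wz":0,"tx":0,"ty":0,"tz":0,"gripper":-0.3},{"wx":0,"wy":0,"wz":0,"tx":0,"ty":0,"tz":0,"gripper":-0.6},{"wx":0,"wy":0,"wz":0,"tx":0,"ty":0,"tz":0,"gripper":-1},{"wx":0,"wy":0,"wz":0,"tx":0,"ty":0,"tz":0,"gripper":-1}]' 25
python3 -m creep '[{"wx":0,"wy":0,"wz":0,"tx":0,"ty":0,"tz":0,"gripper":-1},{"wx":0,"wy":0,"wz":0,"tx":0,"ty":0,"tz":0,"gripper":-1},{"wx":0,"wy":0,"wz":0,"tx":0,"ty":0,"tz":0,"gripper":-1}]' 25
```

```text
time_s: 2.98
tool_pos: [0.5171, -0.2222, 0.1357]
tool_rot: [180.0, 0.1, -39.3]
force: [-0.4, 0.6, -0.1]
grip_width: 0.0656
grasp_force: 0.0
time_s: 3.4
tool_pos: [0.5169, -0.2221, 0.0985]
tool_rot: [180.0, 0.2, -39.4]
force: [-0.8, 1.2, -0.4]
grip_width: 0.0649
grasp_force: 0.0
time_s: 3.82
tool_pos: [0.5184, -0.2227, 0.1011]
tool_rot: [-180.0, -0.1, -39.4]
force: [-0.2, -0.2, -0.7]
grip_width: 0.0395
grasp_force: 0.0
time_s: 4.07
tool_pos: [0.5182, -0.2226, 0.1007]
tool_rot: [180.0, -0.0, -39.4]
force: [0.0, -0.5, 0.7]
grip_width: 0.0236
grasp_force: 25.0
```

```bash
python3 -m creep '[{"wx":0,"wy":0,"wz":0,"tx":0,"ty":0,"tz":-5,"gripper":-1},{"wx":0,"wy":0,"wz":0,"tx":0,"ty":0,"tz":-13,"gripper":-1},{"wx":0,"wy":0,"wz":0,"tx":0,"ty":0,"tz":-21,"gripper":-1},{"wx":0,"wy":0,"wz":0,"tx":0,"ty":0,"tz":-30,"gripper":-1},{"wx":0,"wy":0,"wz":0,"tx":0,"ty":0,"tz":-39,"gripper":-1}]'
python3 -m creep '[{"wx":0,"wy":0,"wz":0,"tx":0,"ty":0,"tz":-10,"gripper":-1},{"wx":0,"wy":0,"wz":0,"tx":0,"ty":0,"tz":-30,"gripper":-1},{"wx":0,"wy":0,"wz":0,"tx":0,"ty":0,"tz":-55,"gripper":-1},{"wx":0,"wy":0,"wz":0,"tx":0,"ty":0,"tz":-80,"gripper":-1},{"wx":0,"wy":0,"wz":0,"tx":0,"ty":0,"tz":-100,"gripper":-1}]'
python3 - <<'E'
from h import *
p,R,o=pose();print(o["time_s"],p,o["tool_rot"],o["grip_width"],R)
shot("wrist","w3");shot("scene","s3")
place("long_probe","scene");place("long_probe_grip","scene");place("upper_ring","wrist")
a=cv2.imread("pics/w3.png")
b=cv2.imread("pics/s3.png")[130:280,310:440];b=cv2.resize(b,(416,480))
c=np.hstack([cv2.resize(a,(384,288)),cv2.resize(b,(250,288))]);cv2.imwrite("pics/ws3.png",c)
E
```

```text
time_s: 4.48
tool_pos: [0.5182, -0.2225, 0.1408]
tool_rot: [-180.0, -0.0, -39.4]
force: [-0.1, -0.4, -0.8]
grip_width: 0.0236
grasp_force: 25.0
time_s: 4.9
tool_pos: [0.5185, -0.2226, 0.2425]
tool_rot: [-180.0, -0.1, -39.4]
force: [0.6, -0.6, -0.4]
grip_width: 0.0237
grasp_force: 25.0
4.9 [ 0.51851526 -0.22257286  0.24250179] [-1.79973487e+02 -1.29377566e-01 -3.94350860e+01] 0.023691839904374602 [[ 7.72342772e-01 -6.35202715e-01  2.03793859e-03]
 [-6.35201970e-01 -7.72345322e-01 -1.07693218e-03]
 [ 2.25806258e-03 -4.62741820e-04 -9.99997344e-01]]
scene long_probe [ 0.6049 -0.2652  0.002 ] 0.85
scene long_probe [ 0.5189 -0.2226  0.1491] 0.84
scene long_probe_grip [ 0.606  -0.2642  0.115 ] 0.94
scene long_probe_grip [ 0.521  -0.2208  0.2644] 0.87
```

View pics/ws3.png

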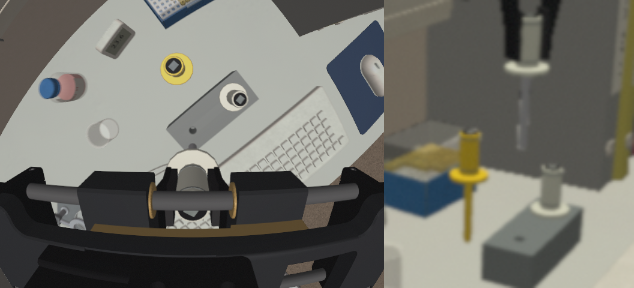

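The probe hangs clear between the fingers and is close to plumb. In the wrist view the short probe at (237,97) and the yellow one at (176,68) haven't moved. Next I carry it over to the rings.

```bash
python3 -m creep '[{"wx":0,"wy":0,"wz":0,"tx":-12,"ty":-13,"tz":0,"gripper":-1},{"wx":0,"wy":0,"wz":0,"tx":-30,"ty":-34,"tz":0,"gripper":-1},{"wx":0,"wy":0,"wz":0,"tx":-51,"ty":-58,"tz":0,"gripper":-1},{"wx":0,"wy":0,"wz":0,"tx":-72,"ty":-82,"tz":0,"gripper":-1},{"wx":0,"wy":0,"wz":0,"tx":-93,"ty":-106,"tz":0,"gripper":-1}]'
python3 -m creep '[{"wx":0,"wy":0,"wz":0,"tx":-20,"ty":-24,"tz":0,"gripper":-1},{"wx":0,"wy":0,"wz":0,"tx":-41,"ty":-48,"tz":0,"gripper":-1},{"wx":0,"wy":0,"wz":0,"tx":-62,"ty":-72,"tz":0,"gripper":-1},{"wx":0,"wy":0,"wz":0,"tx":-82,"ty":-94,"tz":0,"gripper":-1},{"wx":0,"wy":0,"wz":0,"tx":-97,"ty":-112,"tz":0,"gripper":-1}]'
python3 -m creep '[{"wx":0,"wy":0,"wz":0,"tx":-10,"ty":-12,"tz":0,"gripper":-1},{"wx":0,"wy":0,"wz":0,"tx":-17,"ty":-20,"tz":0,"gripper":-1},{"wx":0,"wy":0,"wz":0,"tx":-20,"ty":-23,"tz":0,"gripper":-1},{"wx":0,"wy":0,"wz":0,"tx":-20,"ty":-23,"tz":0,"gripper":-1}]'
python3 - <<'E'
from h import *
p,R,o=pose();print(o["time_s"],p,o["tool_rot"],o["grip_width"])
shot("scene","s4");shot("top","t4")
for c in("scene","top"):
    for q in("long_probe","long_probe_grip","upper_ring","lower_ring","beaker"):place(q,c)
b=cv2.resize(cv2.imread("pics/s4.png")[190:390,220:380],None,fx=3,fy=3,interpolation=cv2.INTER_CUBIC);cv2.imwrite("pics/s4c.png",b)
E
```

```text
time_s: 5.57
tool_pos: [0.5123, -0.0802, 0.2378]
tool_rot: [179.9, 0.2, -39.5]
force: [0.3, 0.2, -1.5]
grip_width: 0.0233
grasp_force: 25.0
time_s: 5.98
tool_pos: [0.5083, 0.0693, 0.2381]
tool_rot: [179.9, 0.1, -39.3]
force: [0.9, 0.5, -1.3]
grip_width: 0.0231
grasp_force: 25.0
time_s: 6.32
tool_pos: [0.5084, 0.0974, 0.2387]
tool_rot: [179.9, 0.1, -39.4]
force: [-0.5, -0.5, -0.6]
grip_width: 0.0232
grasp_force: 25.0
6.3167 [0.50844959 0.09742945 0.23869111] [ 1.79933610e+02  6.82763429e-02 -3.93682234e+01] 0.023214986155818584
scene long_probe [ 0.6072 -0.2686  0.0009] 0.89
scene long_probe [0.5081 0.0993 0.1435] 0.86
scene long_probe_grip [ 0.6117 -0.2665  0.1139] 0.86
scene long_probe_grip [0.5101 0.1033 0.2568] 0.57
scene upper_ring [0.5087 0.0968 0.0984] 0.62
scene lower_ring [0.5094 0.0943 0.0453] 0.71
scene beaker [ 0.6126 -0.0938  0.0045] 0.61
top long_probe [ 0.6042 -0.2658  0.0017] 0.83
top long_probe_grip [ 0.6049 -0.2651  0.1118] 0.79
top upper_ring [0.5085 0.0956 0.1015] 0.95
top lower_ring [0.5087 0.0998 0.0584] 0.64
top lower_ring [0.511  0.096  0.0971] 0.57
top beaker [ 6.164e-01 -9.130e-02 -3.000e-04] 0.97
```

View pics/s4c.png

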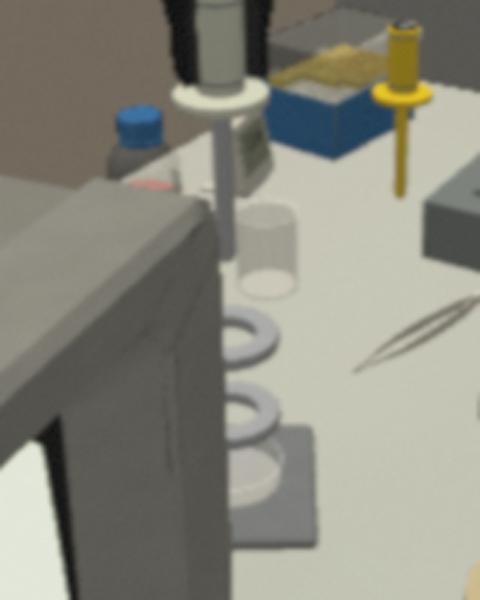

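The tip at (227,258) is over the upper ring, centred near (226,335), and the net positions agree within 3 mm. I'll lower in steps and watch the force.

```bash
python3 -m creep '[{"wx":0,"wy":0,"wz":0,"tx":0,"ty":0,"tz":8,"gripper":-1},{"wx":0,"wy":0,"wz":0,"tx":0,"ty":0,"tz":18,"gripper":-1},{"wx":0,"wy":0,"wz":0,"tx":0,"ty":0,"tz":28,"gripper":-1},{"wx":0,"wy":0,"wz":0,"tx":0,"ty":0,"tz":38,"gripper":-1},{"wx":0,"wy":0,"wz":0,"tx":0,"ty":0,"tz":46,"gripper":-1}]'
python3 -m creep '[{"wx":0,"wy":0,"wz":0,"tx":0,"ty":0,"tz":6,"gripper":-1},{"wx":0,"wy":0,"wz":0,"tx":0,"ty":0,"tz":13,"gripper":-1},{"wx":0,"wy":0,"wz":0,"tx":0,"ty":0,"tz":21,"gripper":-1},{"wx":0,"wy":0,"wz":0,"tx":0,"ty":0,"tz":28,"gripper":-1},{"wx":0,"wy":0,"wz":0,"tx":0,"ty":0,"tz":34,"gripper":-1}]'
python3 - <<'E'
from h import *
p,R,o=pose();print(o["time_s"],p,o["force"])
shot("scene","s5")
b=cv2.resize(cv2.imread("pics/s5.png")[190:390,220:380],None,fx=3,fy=3,interpolation=cv2.INTER_CUBIC);cv2.imwrite("pics/s5c.png",b)
E
```

```text
time_s: 7.33
tool_pos: [0.5083, 0.0968, 0.1916]
tool_rot: [179.9, 0.1, -39.4]
force: [0.6, 0.0, -1.7]
grip_width: 0.0239
grasp_force: 25.0
time_s: 7.75
tool_pos: [0.5089, 0.097, 0.1587]
tool_rot: [180.0, 0.0, -39.4]
force: [0.8, -0.1, -1.3]
grip_width: 0.0235
grasp_force: 25.0
7.75 [0.50891987 0.09698941 0.15871803] [ 0.82222266 -0.13605941 -1.31624673]
```

View pics/s5c.png

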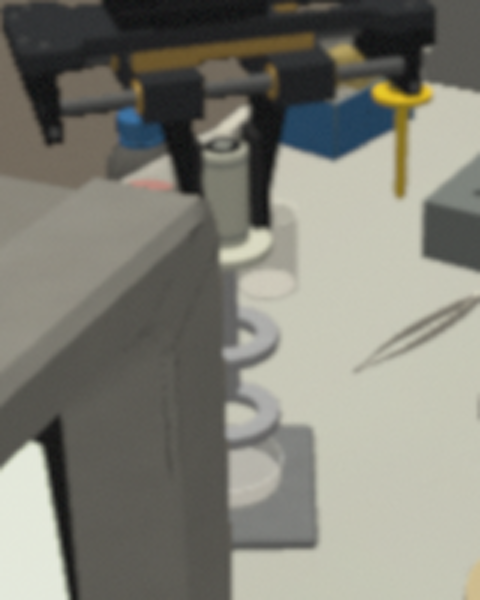

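The shaft passes through the upper ring, and its tip at (232,393) is over the lower ring's hole. No contact force so far, so I continue.

```bash
python3 -m creep '[{"wx":0,"wy":0,"wz":0,"tx":0,"ty":0,"tz":5,"gripper":-1},{"wx":0,"wy":0,"wz":0,"tx":0,"ty":0,"tz":11,"gripper":-1},{"wx":0,"wy":0,"wz":0,"tx":0,"ty":0,"tz":17,"gripper":-1},{"wx":0,"wy":0,"wz":0,"tx":0,"ty":0,"tz":24,"gripper":-1},{"wx":0,"wy":0,"wz":0,"tx":0,"ty":0,"tz":30,"gripper":-1}]'
python3 -m creep '[{"wx":0,"wy":0,"wz":0,"tx":0,"ty":0,"tz":4,"gripper":-1},{"wx":0,"wy":0,"wz":0,"tx":0,"ty":0,"tz":7,"gripper":-1},{"wx":0,"wy":0,"wz":0,"tx":0,"ty":0,"tz":9,"gripper":-1},{"wx":0,"wy":0,"wz":0,"tx":0,"ty":0,"tz":10,"gripper":-1},{"wx":0,"wy":0,"wz":0,"tx":0,"ty":0,"tz":10,"gripper":-1}]' 15
python3 -m creep '[{"wx":0,"wy":0,"wz":0,"tx":0,"ty":0,"tz":0.5,"gripper":-1},{"wx":0,"wy":0,"wz":0,"tx":0,"ty":0,"tz":1,"gripper":-1},{"wx":0,"wy":0,"wz":0,"tx":0,"ty":0,"tz":2,"gripper":-1},{"wx":0,"wy":0,"wz":0,"tx":0,"ty":0,"tz":2,"gripper":-1}]'
python3 -c 'from h import *;shot("scene","s6");place("long_probe","scene")'
```

```text
time_s: 8.22
tool_pos: [0.5089, 0.0969, 0.1288]
tool_rot: [180.0, 0.0, -39.4]
force: [0.3, 0.8, -1.2]
grip_width: 0.0238
grasp_force: 25.0
time_s: 8.63
tool_pos: [0.509, 0.097, 0.1194]
tool_rot: [180.0, 0.0, -39.4]
force: [0.3, -0.5, -0.6]
grip_width: 0.0237
grasp_force: 15.0
time_s: 8.97
tool_pos: [0.509, 0.097, 0.1175]
tool_rot: [180.0, -0.0, -39.4]
force: [-1.4, -0.3, -0.1]
grip_width: 0.0238
grasp_force: 15.0
scene long_probe [0.5071 0.0969 0.0214] 0.6
scene long_probe [ 0.6093 -0.2697 -0.003 ] 0.47
```

```bash
python3 -m creep '[{"wx":0,"wy":0,"wz":0,"tx":0,"ty":0,"tz":0.7,"gripper":-1},{"wx":0,"wy":0,"wz":0,"tx":0,"ty":0,"tz":1.4,"gripper":-1},{"wx":0,"wy":0,"wz":0,"tx":0,"ty":0,"tz":2,"gripper":-1},{"wx":0,"wy":0,"wz":0,"tx":0,"ty":0,"tz":2,"gripper":-1}]' 10
python3 -m creep '[{"wx":0,"wy":0,"wz":0,"tx":0,"ty":0,"tz":0.5,"gripper":-1},{"wx":0,"wy":0,"wz":0,"tx":0,"ty":0,"tz":1,"gripper":-1},{"wx":0,"wy":0,"wz":0,"tx":0,"ty":0,"tz":1,"gripper":-1}]'
```

```text
time_s: 9.4
tool_pos: [0.5089, 0.097, 0.1153]
tool_rot: [180.0, 0.0, -39.4]
force: [-0.1, -0.9, -0.6]
grip_width: 0.024
grasp_force: 10.0
time_s: 9.65
tool_pos: [0.5089, 0.097, 0.1144]
tool_rot: [180.0, 0.0, -39.4]
force: [0.7, -0.2, -1.0]
grip_width: 0.0239
grasp_force: 10.0
```

```bash
python3 -m creep '[{"wx":0,"wy":0,"wz":0,"tx":0,"ty":0,"tz":0.5,"gripper":-1},{"wx":0,"wy":0,"wz":0,"tx":0,"ty":0,"tz":1,"gripper":-1},{"wx":0,"wy":0,"wz":0,"tx":0,"ty":0,"tz":1,"gripper":-1}]'
python3 -m creep '[{"wx":0,"wy":0,"wz":0,"tx":0,"ty":0,"tz":0.5,"gripper":-1},{"wx":0,"wy":0,"wz":0,"tx":0,"ty":0,"tz":0.5,"gripper":-1},{"wx":0,"wy":0,"wz":0,"tx":0,"ty":0,"tz":0.5,"gripper":-1}]'
```

```text
time_s: 9.9
tool_pos: [0.5091, 0.097, 0.1137]
tool_rot: [180.0, -0.0, -39.4]
force: [-0.8, -0.6, 0.9]
grip_width: 0.0235
grasp_force: 10.0
time_s: 10.15
tool_pos: [0.5091, 0.097, 0.1136]
tool_rot: [180.0, -0.0, -39.4]
force: [-2.6, -0.1, 5.3]
grip_width: 0.024
grasp_force: 10.0
```

Contact at 0.1136, as predicted. I'll release with a part opening and rise.

```bash
python3 -m creep '[{"wx":0,"wy":0,"wz":0,"tx":0,"ty":0,"tz":0,"gripper":-1},{"wx":0,"wy":0,"wz":0,"tx":0,"ty":0,"tz":0,"gripper":-1}]' 4
python3 -m creep '[{"wx":0,"wy":0,"wz":0,"tx":0,"ty":0,"tz":0,"gripper":-0.4},{"wx":0,"wy":0,"wz":0,"tx":0,"ty":0,"tz":0,"gripper":-0.3},{"wx":0,"wy":0,"wz":0,"tx":0,"ty":0,"tz":0,"gripper":-0.2},{"wx":0,"wy":0,"wz":0,"tx":0,"ty":0,"tz":0,"gripper":0},{"wx":0,"wy":0,"wz":0,"tx":0,"ty":0,"tz":0,"gripper":0}]'
python3 -m creep '[{"wx":0,"wy":0,"wz":0,"tx":0,"ty":0,"tz":0,"gripper":0},{"wx":0,"wy":0,"wz":0,"tx":0,"ty":0,"tz":-5,"gripper":0},{"wx":0,"wy":0,"wz":0,"tx":0,"ty":0,"tz":-15,"gripper":0},{"wx":0,"wy":0,"wz":0,"tx":0,"ty":0,"tz":-27,"gripper":0},{"wx":0,"wy":0,"wz":0,"tx":0,"ty":0,"tz":-40,"gripper":0}]'
python3 -m creep '[{"wx":0,"wy":0,"wz":0,"tx":0,"ty":0,"tz":-15,"gripper":0},{"wx":0,"wy":0,"wz":0,"tx":0,"ty":0,"tz":-32,"gripper":0},{"wx":0,"wy":0,"wz":0,"tx":0,"ty":0,"tz":-50,"gripper":0},{"wx":0,"wy":0,"wz":0,"tx":0,"ty":0,"tz":-65,"gripper":0},{"wx":0,"wy":0,"wz":0,"tx":0,"ty":0,"tz":-75,"gripper":0}]'
python3 - <<'E'
from h import *
shot("scene","s7");shot("wrist","w7");place("long_probe","scene");place("long_probe_grip","scene");place("short_probe_grip","scene");place("beaker","top")
a=cv2.resize(cv2.imread("pics/s7.png")[190:390,220:380],None,fx=2.4,fy=2.4,interpolation=cv2.INTER_CUBIC)
b=cv2.resize(cv2.imread("pics/w7.png")[190:350,240:400],(400,480));cv2.imwrite("pics/f7.png",np.hstack([a[:480],b]))
E
```

```text
time_s: 10.32
tool_pos: [0.5091, 0.097, 0.1136]
tool_rot: [180.0, -0.0, -39.4]
force: [-2.0, -1.4, 5.0]
grip_width: 0.024
grasp_force: 4.0
time_s: 10.73
tool_pos: [0.509, 0.097, 0.1128]
tool_rot: [180.0, 0.0, -39.4]
force: [0.2, 0.6, -0.7]
grip_width: 0.04
grasp_force: 0.0
time_s: 11.15
tool_pos: [0.5091, 0.0971, 0.1544]
tool_rot: [-180.0, -0.0, -39.4]
force: [0.2, 0.3, 0.5]
grip_width: 0.0433
grasp_force: 0.0
time_s: 11.57
tool_pos: [0.51, 0.0974, 0.2313]
tool_rot: [-179.9, -0.2, -39.4]
force: [0.5, 0.2, -0.5]
grip_width: 0.0438
grasp_force: 0.0
scene long_probe [0.5075 0.1007 0.0187] 0.95
scene long_probe [ 0.6057 -0.2702  0.002 ] 0.61
scene long_probe_grip [0.5106 0.0998 0.1326] 0.88
scene long_probe_grip [ 0.6065 -0.2674  0.1153] 0.6
scene short_probe_grip [ 0.5178 -0.3081  0.0783] 0.93
top beaker [ 6.164e-01 -9.130e-02 -3.000e-04] 0.97
```

View pics/f7.png

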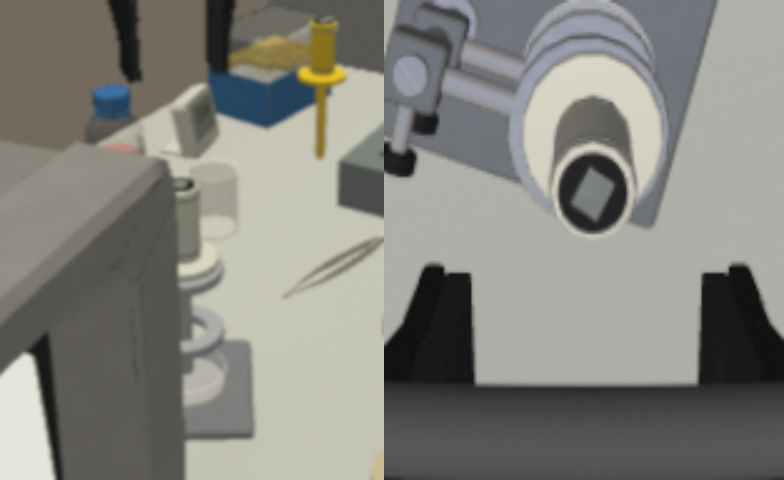

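The collar lies flat and centred on the upper ring at (595,140), with the shaft down through the lower ring. The hand is clear and the bystanders haven't moved, so I hand the job in.

```bash
python3 -c 'from cell import env;print(env.sign_off())'
```

```text
the job is handed in; nothing more can be done
None
```

The long probe hangs in the two-ring stand with its collar flat on the upper ring and the shaft through both rings; it was lowered by hand, released and handed in at about 12 s, with the short probe, yellow look-alike and beaker left in place.

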